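Blow the dust off a slide case and add it to the clean column

TASK

Set the slide case that lies by itself on the counter flat in the middle of the dusting stand's rubber pad and let go of it, then push the air can's cap all the way down so the case gets a blast, and let the cap spring back up. Then put the case squarely on top of the column of two clean cases, long side along long side. Set the case down rather than dropping it, leave the column where it stands and do not disturb the tank, the bottle or the paper core.

Things in the scene. Friction and masses are not known exactly. Their poses are not given: they have to be found in the camera images.
- dusty_case: The case to be dusted: a closed rigid pale grey plastic box with a dark lid seam and two small steel catches, 100 mm long (its x) by 56 mm wide (its y) by 30 mm high, about 0.18 kg. It lies flat, alone, on the counter, to the left or right of the stand, at any of many yaws. Origin: centre of its underside; z up. Grip it across the 56 mm width.
- column_top: The upper of the two clean cases in the column, loose, the same in size and looks as dusty_case (100 x 56 x 30 mm). Origin: centre of its underside, about 38 mm above the counter; its top face is 30 mm above its origin, x along its long side. The dusted case goes on this one.
- column_low: The lower clean case in the column, loose, same size and axes, lying on a fixed wooden board 140 x 100 x 8 mm on the counter. Origin: centre of its underside.
- stand: The fixed dusting stand: a 250 x 110 x 6 mm aluminium plate, rubber pad at one end, at the other an upright white air can, 54 mm in diameter, in a steel clamp (66 mm foot; thin posts 38 mm either side along y, 76 mm high). Origin: on the counter, midway between pad middle (80 mm along its -x) and can axis (80 mm along +x). Can with cap: 190 mm high.
- pad_middle (a point): Middle of the rubber pad's top face, 10 mm above the counter; the pad is 90 mm (the stand's x) by 106 mm (the stand's y) and flat.
- cap_top (a point): Centre of the flat top of the air can's cap, 190 mm above the counter when up. The cap is a grey round button 32 mm in diameter and 18 mm high with a thin spout pointing to the pad (tip 48 mm from the can's axis, 9 mm below the cap's top).
- cap (a joint): How far the cap is pressed down, m: 0 is up, 0.008 is all the way down (a stop). It is sprung: it begins to move at about 4 N, needs about 9 N to be all the way down, and springs back up by itself.
- film_tank: Bystander: loose black plastic developing tank, 92 mm in diameter, 118 mm high, standing beyond the work on the right. Origin: centre of its underside.
- screw_bottle: Bystander: loose white bottle with a black screw cap, 64 mm in diameter, 170 mm high, standing beyond the work on the left. Origin: centre of its underside.
- paper_core: Bystander: loose black empty spool, 60 mm in diameter, 40 mm high, standing beyond the stand, a little to the right. Origin: centre of its underside.

How it is judged:
By the outcome, as a careful person would: the job done as asked, in the order asked, and still so for the second after the job is handed in, with the robot touching nothing.
It also fails if it takes over 70 s, if anything falls off the work surface, if the arm or the gripper's body presses on something with over 40 N, if the wrist force passes 120 N, or if a joint passes its speed limit or range.

ROBOT

A 6-joint arm with a two-finger parallel gripper is mounted at the origin on the work surface. World frame = base frame: x ahead of the robot, y to its left, z up, the work surface at z = 0. Lengths are in m, angles in rad, forces in N, time in s.
With the tool pointing down it reaches from about 0.375 to 0.975 m from the base axis. Payload 3.8 kg.
Tool frame: the origin (TCP) lies midway between the tips of the shut fingers; the grasp point (between the pads) lies 19 mm behind it; z points along the fingers, y is the direction in which the jaws open and shut (so a half turn about z gives the same grasp; the last joint's range is limited). The gripper opens to 85 mm and grips with 20 to 120 N. Pads are 22 mm wide; open, the fingers measure 114 mm over their backs; the gripper's body (76 mm by 85 mm) begins 54 mm behind the grasp point. The pads swing forward as they close: fully open they stand 13 mm farther back than shut.
Start: joints at [-1.19, 0.264, 1.604, -0, 1.274, -0.037], TCP at [0.274, -0.617, 0.231] pointing down, gripper open.
Joint ranges: [-2.63, 2.63], [-0.94, 2.18], [0.31, 2.57], [-1.31, 4.45], [0, 2.66], [-2.55, 2.55]. Speed limits (rad/s): [2.57, 2.57, 3.14, 3.14, 3.14, 3.14].

INTERFACE

Orientations are given as a rotation vector (axis times angle).
In Python, from workcell import bot gives the robot as it stands.
- The arm moves only by the tool drive_tool, never from a script. Its argument "steps" is a list of rows, each a list of 2 entries, a list of its own where there are three numbers: the shift along the tool's x, y, z in mm, then the turn about the tool's z in degrees. In form: [[[dx, dy, dz], twist], ...]. A call has 1 to 8 rows; each row shifts and turns the commanded pose from where the row before left it, along the tool's axes as they then stand; what a row does not reach is not made up. A row lasts 1/12 s, in which the tool goes at most 41.7 mm and 7.16 degrees, less where a joint would pass 70% of its speed; a pose out of reach is approached as far as the arm can. A call is refused whole if a number of a shift passes 41.7 or a number of a turn 7.16, either way. A call with a gripper value outside its range is refused whole. "jaw" is the opening, from 0 (shut) to 1 (fully open), set as the call begins (left out, the last holds). The fingers move at their own pace and stop on an object; "force" is the grip in N (left out, the last holds). Time passes only in rows, so rows that do not move let the fingers close. It gives the time, the measured TCP pose, the force and the opening at its end, in the units of the state.
- bot.read_state(): the state, without advancing time (a new reading comes with each control period).
- bot.read_camera(name): name is "side" or "top"; returns the picture (384x512x3 uint8, red, green, blue); there is no depth.
- bot.camera_info(name): a dict with "fx", "fy", "cx", "cy" (pixels), "position" and "attitude" of the camera in the world. Camera axes: x right, y down, z forward; pixel columns grow to the right and rows downward; lengths in m; the calibration is good to about 2 mm. A picture is of the moment at which its call begins. camera_info takes no time and is no camera call.
- bot.finish_job(): hands the job in, once; it reports no verdict.
The state is a dict: "time": time; "q": joint angles; "joint_vel": joint speeds; "joint_torque": joint torques, N m; "tool_pos": TCP position; "tcp_rot": TCP orientation; "wrist_force": force on the tool from outside, world axes, zero at the start; "torque": the same for the moment, N m; "width": opening from 0.0 (shut) to 1.0 (fully open).
Only numpy, scipy, OpenCV 4.12 (cv2) and the standard library are available. Lean on these libraries where they do the work, as an engineer would, in place of code of your own. Each camera call takes 0.05 s, during which the arm holds its last target.

## Working session

There is one attempt and no reset: what is moved stays moved. The work goes in short steps, Python scripts to look and compute and a tool call to move; the robot and the scene stay as the last step left them, time stands still between calls to the robot, and variables do not carry over. Pictures are saved under pics/ and viewed, and the job is handed in when it is done.

Besides the shell and the picture viewer there is one more tool, called after "Request:" by a JSON object that holds its "fn" and its "kwargs". drive_tool: Moves the arm, as the interface text tells. Its arguments: {"type":"object","properties":{"steps":{"type":"array","items":{"type":"array"}},"jaw":{"type":"number"},"force":{"type":"number"}},"required":["steps"]}

```bash
mkdir -p pics; ls; python3 - <<'E'
from workcell import bot
import cv2
for n in("top","side"):
    im=bot.read_camera(n); cv2.imwrite(f"pics/{n}0.png",im[:,:,::-1]); print(n,bot.camera_info(n))
s=bot.read_state(); print(s)
E
```

```text
pics
top {'fx': 430.997993126812, 'fy': 430.997993126812, 'cx': 255.686196556577, 'cy': 196.4564462319237, 'position': array([ 0.3853997 , -0.00225677,  1.28308099]), 'attitude': array([-2.15442303,  2.11040735, -0.19778168])}
side {'fx': 496.80187611642367, 'fy': 496.80187611642367, 'cx': 253.00731848172262, 'cy': 190.18552754312472, 'position': array([0.34158184, 0.87021176, 0.84654175]), 'attitude': array([-0.34993866,  2.70286925, -1.31844913])}
{'time': 0.1, 'q': array([-1.18989675e+00,  2.64705676e-01,  1.60526082e+00, -2.83657101e-05,
        1.27368305e+00, -3.69014588e-02]), 'joint_vel': array([ 1.83085740e-04, -1.96889044e-03, -4.29493052e-03, -1.18597326e-03,
        1.15526760e-03, -8.53468836e-05]), 'joint_torque': array([ 1.31050550e-05, -5.16708004e+01, -3.68590093e+01, -2.45634527e-05,
        6.28086607e-03, -3.60813647e-05]), 'tool_pos': array([ 0.27362337, -0.61632509,  0.23005511]), 'tcp_rot': array([-3.07131221e+00, -6.51110920e-01,  5.94566141e-04]), 'wrist_force': array([0.32994951, 0.15943119, 0.79696895]), 'torque': array([-0.00696827, -0.03594907, -0.0246142 ]), 'width': 1.0011604741023918}
```

View pics/top0.png

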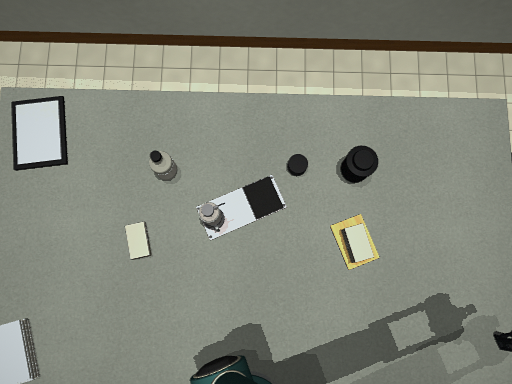

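View pics/side0.png

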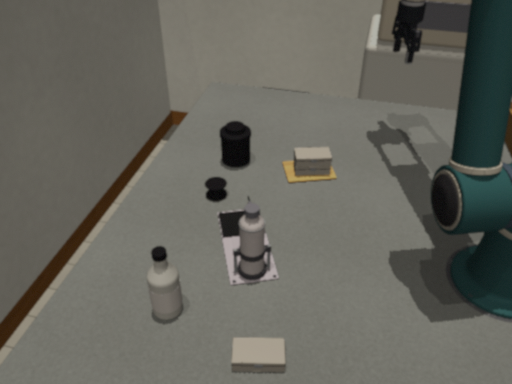

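The top view shows the dusty case at about (137,240), the pad at (264,198), the can cap at (208,208) and the column at (356,243). The side view shows the case at (258,354) and the column at (312,162). Next I'll enlarge these areas to measure them.

```bash
cat > h.py <<'E'
import numpy as np,cv2
from scipy.spatial.transform import Rotation as R
from workcell import bot
def cam(n):
    c=bot.camera_info(n);K=np.array([[c['fx'],0,c['cx']],[0,c['fy'],c['cy']],[0,0,1]])
    return K,R.from_rotvec(c['attitude']).as_matrix(),np.array(c['position'])
def back(n,px,z):
    K,A,p=cam(n);px=np.atleast_2d(px).astype(float)
    d=(A@np.linalg.inv(K)@np.c_[px,np.ones(len(px))].T).T
    return p+d*((z-p[2])/d[:,2])[:,None]
def proj(n,P):
    K,A,p=cam(n);c=(np.atleast_2d(P)-p)@A;q=c@K.T
    return q[:,:2]/q[:,2:]
E
python3 - <<'E'
import cv2,numpy as np
from h import *
im=cv2.imread('pics/top0.png'); sd=cv2.imread('pics/side0.png')
def crop(im,x,y,w,h,s): return cv2.resize(im[y:y+h,x:x+w],None,fx=s,fy=s,interpolation=cv2.INTER_CUBIC)
cv2.imwrite('pics/c1.png',np.hstack([crop(im,115,210,50,60,8),crop(im,325,210,50,60,8)]))
cv2.imwrite('pics/c2.png',crop(im,190,170,100,75,8))
cv2.imwrite('pics/c3.png',np.hstack([crop(sd,220,325,80,60,5),crop(sd,275,135,80,60,5)]))
cv2.imwrite('pics/c4.png',crop(sd,205,190,80,100,6))
E
```

```text
Traceback (most recent call last):
ValueError: all the input array dimensions except for the concatenation axis must match exactly, but along dimension 0, the array at index 0 has size 295 and the array at index 1 has size 300
```

View pics/c1.png

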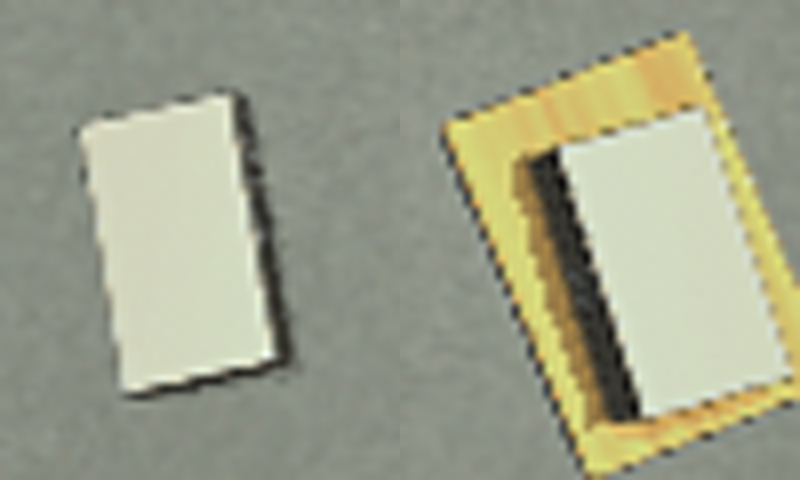

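View pics/c2.png

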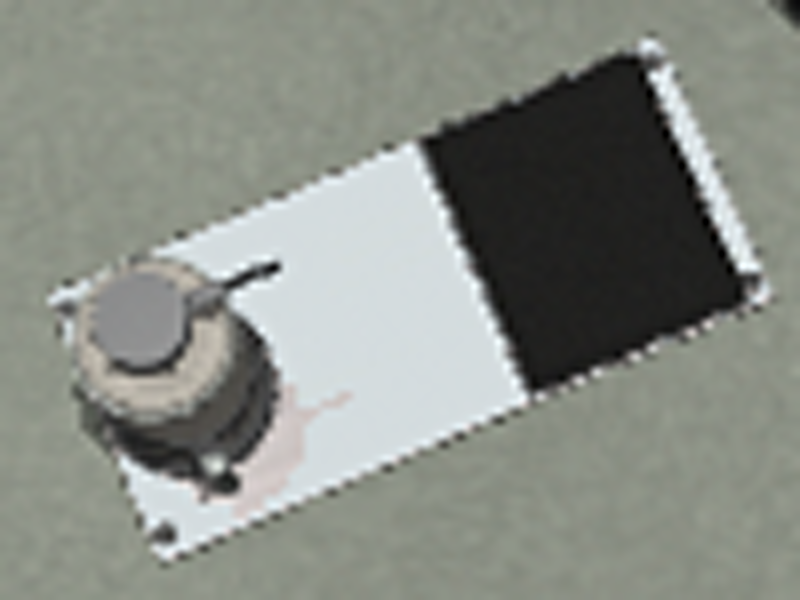

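Crop c1 shows both lid tops as clean bright quads, and c2 shows the plate, pad and cap clearly. I'll segment these and project them back to world coordinates.

```bash
cat >> h.py <<'E'
def seg(n,im,box,fn,z,s=8):
    x,y,w,h=box
    c=cv2.resize(im[y:y+h,x:x+w],None,fx=s,fy=s,interpolation=cv2.INTER_LINEAR).astype(int)
    m=fn(c).astype(np.uint8)
    k,l,st,_=cv2.connectedComponentsWithStats(m); j=1+np.argmax(st[1:,4])
    vv,uu=np.nonzero(l==j)
    P=back(n,np.c_[x+(uu+.5)/s-.5,y+(vv+.5)/s-.5],z)[:,:2]
    r=cv2.minAreaRect((P*1000).astype(np.float32)); b=cv2.boxPoints(r)
    C=np.cov(P.T);w,V=np.linalg.eigh(C);a=np.degrees(np.arctan2(V[1,1],V[0,1]))
    a=(a+90)%180-90
    return dict(mean=P.mean(0).round(4),yaw=round(a,2),L=(np.sqrt(12*w[::-1])*1000).round(1),rc=np.round(r[0],1),rs=np.round(r[1],1),ra=round(r[2],1))
bright=lambda c:(c[...,1]>175)&(c[...,0]>150)
dark=lambda c:c.sum(-1)<255
E
python3 - <<'E'
from h import *
im=cv2.imread('pics/top0.png'); sd=cv2.imread('pics/side0.png')
print(im[240,137],im[242,358],im[198,264],im[240,120],im[208,208],im[205,235],sd[348,258],sd[153,312])
print('dusty',seg('top',im,(115,210,50,60),bright,.03))
print('col',seg('top',im,(325,210,55,60),bright,.068))
print('pad',seg('top',im,(238,172,46,50),dark,.010))
s=8
# plate corners from crop c2 (8x of origin 190,170)
pc=np.array([[52,300],[650,42],[768,300],[165,560]])/8+[190,170]-.5
P=back('top',pc,.006);print(P.round(4)); print(P.mean(0), np.linalg.norm(np.diff(P,axis=0),axis=1))
print('cap',back('top',[[190+138/8-.5,170+318/8-.5]],.19))
def crop(im,x,y,w,h,s): return cv2.resize(im[y:y+h,x:x+w],None,fx=s,fy=s,interpolation=cv2.INTER_CUBIC)
cv2.imwrite('pics/c3.png',np.hstack([crop(sd,220,325,80,59,5),crop(sd,275,135,80,59,5)]))
cv2.imwrite('pics/c4.png',crop(sd,205,190,80,100,6))
E
```

```text
[190 215 211] [192 218 210] [30 31 31] [128 140 134] [143 143 143] [221 220 211] [143 158 167] [144 160 168]
dusty {'mean': array([0.4745, 0.3319]), 'yaw': np.float64(13.27), 'L': array([97.8, 53.9]), 'rc': array([475. , 331.9]), 'rs': array([99.4, 55.4]), 'ra': 13.4}
col {'mean': array([ 0.4779, -0.3035]), 'yaw': np.float64(17.24), 'L': array([98.1, 53.8]), 'rc': array([ 478.2, -303.4]), 'rs': array([100.,  55.]), 'ra': 17.1}
pad {'mean': array([ 0.6113, -0.0309]), 'yaw': np.float64(25.24), 'L': array([106.1,  88.4]), 'rc': array([612.7, -32.5]), 'rs': array([108.8,  93.8]), 'ra': 24.8}
[[ 0.5779  0.1676  0.006 ]
 [ 0.6818 -0.0548  0.006 ]
 [ 0.5836 -0.1004  0.006 ]
 [ 0.4817  0.1217  0.006 ]]
[0.58125501 0.03351223 0.006     ] [0.24546797 0.10823592 0.24430523]
cap [[0.54492853 0.11539526 0.19      ]]
```

View pics/c3.png

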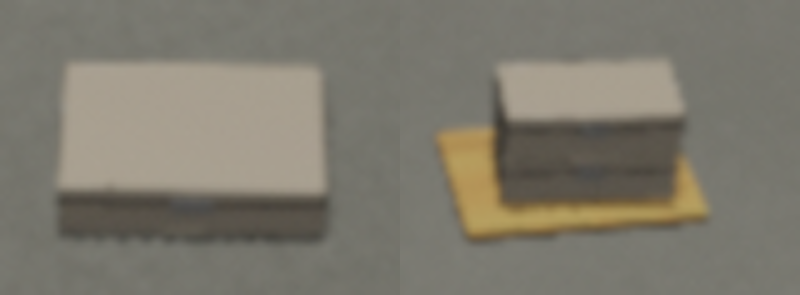

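View pics/c4.png

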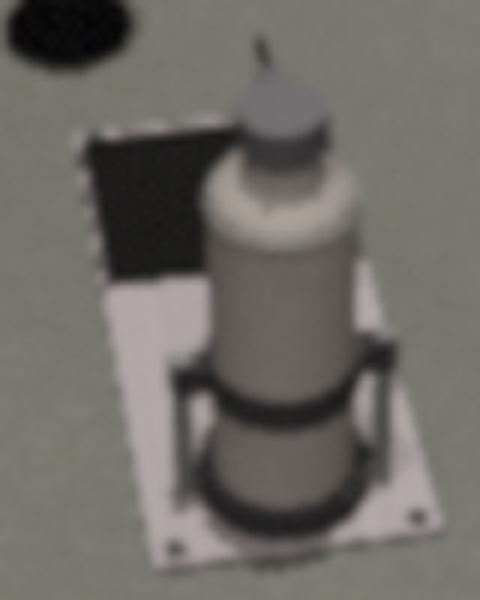

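```bash
cat >> h.py <<'E'
def go(x,y,z,longyaw=None):
    s=bot.read_state();A=R.from_rotvec(s['tcp_rot']).as_matrix();p=s['tool_pos']
    d=A.T@(np.array([x,y,z])-p)*1000
    yaw=np.degrees(np.arctan2(A[1,0],A[0,0]))
    print('t',round(s['time'],2),'pos',p.round(4),'yawx',yaw.round(2),'tilt',np.degrees(np.arccos(-A[2,2])).round(2),'F',s['wrist_force'].round(1),'w',round(s['width'],3),'q',s['q'].round(2))
    print('shift tool mm',d.round(1))
    if longyaw is not None:
        t=-(longyaw-yaw); t=(t+90)%180-90; print('twist (z down, about tool z)',round(t,2))
E
python3 - <<'E'
from h import *
go(.4748,.332,.231,13.3)
print(R.from_rotvec(bot.read_state()['tcp_rot']).as_matrix().round(3))
sd=cv2.imread('pics/side0.png')
b=lambda c:(c[...,2]>c[...,0]+12)&(c[...,2]>145)&(c[...,0]>115)
print('dusty s',seg('side',sd,(220,325,80,59),b,.03))
print('col s',seg('side',sd,(285,140,60,30),b,.068))
cc=back('side',[[205+283/6-.5,190+106/6-.5]],.19);print('cap s',cc)
# pad far edge, corners side view
print('pad s corners',back('side',np.array([[93,140],[108,278],[300-65,128]])/6+[205,190]-.5,.010))
# predicted pad corners in side from top estimate
c=np.array([.6113,-.0309,.01]);u=np.array([np.cos(np.radians(115.2)),np.sin(np.radians(115.2)),0]);v=np.array([-u[1],u[0],0])
for P in (c-.045*u-.053*v,c-.045*u+.053*v,c+.045*u-.053*v,c+.045*u+.053*v): print(P.round(4),((proj('side',P)[0]+.5-[205,190])*6).round(1),((proj('top',P)[0]+.5-[190,170])*8).round(1))
E
```

```text
t 0.1 pos [ 0.2736 -0.6163  0.2301] yawx 23.94 tilt 0.12 F [0.3 0.2 0.8] w 1.001 q [-1.19  0.26  1.61 -0.    1.27 -0.04]
shift tool mm [ 5.687e+02 -7.851e+02  7.000e-01]
twist (z down, about tool z) 10.64
[[ 0.914  0.406 -0.001]
 [ 0.406 -0.914  0.002]
 [ 0.    -0.002 -1.   ]]
dusty s {'mean': array([0.475 , 0.3315]), 'yaw': np.float64(13.3), 'L': array([97.6, 54.5]), 'rc': array([475.3, 330.8]), 'rs': array([98.5, 55.3]), 'ra': 13.4}
col s {'mean': array([ 0.4789, -0.3038]), 'yaw': np.float64(17.07), 'L': array([97.3, 54.3]), 'rc': array([ 479. , -304.1]), 'rs': array([99.4, 56.3]), 'ra': 16.4}
cap s [[0.54514196 0.11305869 0.19      ]]
pad s corners [[ 0.67427142 -0.05170556  0.01      ]
 [ 0.64190765  0.02917107  0.01      ]
 [ 0.61723729 -0.07492152  0.01      ]]
[ 0.6784 -0.0491  0.01  ] [ 81.9 142.3] [635.1  47.9]
[ 0.5825 -0.0942  0.01  ] [323.7 113.4] [752.2 300.9]
[0.6401 0.0324 0.01  ] [109.9 284. ] [417.4 142.6]
[ 0.5442 -0.0127  0.01  ] [365.  251.8] [532.3 398.3]
```

Request:
{"fn": "drive_tool", "kwargs": {"steps": [[[22,-30,0],0],[[22,-30,0],0],[[22,-30,0],0],[[22,-30,0],0],[[22,-30,0],0],[[22,-30,0],0],[[22,-30,0],0],[[22,-30,0],0]], "jaw": 1, "force": 40}}

```text
time: 0.77
tool_pos: [0.3371, -0.3242, 0.2307]
tcp_rot: [-3.073, -0.651, 0.0]
wrist_force: [1.5, 0.8, 0.5]
width: 1.005
```

Request:
{"fn": "drive_tool", "kwargs": {"steps": [[[22,-30,0],0],[[22,-30,0],0],[[22,-30,0],0],[[22,-30,0],0],[[22,-30,0],0],[[22,-30,0],0],[[22,-30,0],0],[[22,-30,0],0]]}}

```text
time: 1.43
tool_pos: [0.4004, -0.0336, 0.2311]
tcp_rot: [3.073, 0.651, 0.0]
wrist_force: [0.9, -0.5, 1.1]
width: 0.997
```

Request:
{"fn": "drive_tool", "kwargs": {"steps": [[[22,-30,0],0],[[22,-30,0],0],[[22,-30,0],0],[[22,-30,0],0],[[22,-30,0],0],[[22,-30,0],0],[[22,-30,0],0],[[22,-30,0],0]]}}

```text
time: 2.1
tool_pos: [0.4639, 0.2572, 0.2308]
tcp_rot: [3.073, 0.652, -0.001]
wrist_force: [0.3, 0.0, 0.6]
width: 1.001
```

Request:
{"fn": "drive_tool", "kwargs": {"steps": [[[0,0,0],5.3],[[0,0,0],5.3],[[0,0,0],0],[[0,0,0],0]]}}

```text
time: 2.43
tool_pos: [0.4639, 0.2553, 0.2307]
tcp_rot: [3.119, 0.369, -0.002]
wrist_force: [-0.0, -0.1, -0.2]
width: 1.0
```

```bash
python3 -c "
from h import *
go(.4748,.3317,.1,13.3)"
```

```text
t 2.43 pos [0.4639 0.2553 0.2307] yawx 13.5 tilt 0.07 F [-0.  -0.1 -0.2] w 1.0 q [ 0.46 -0.01  1.91 -0.    1.24  1.79]
shift tool mm [ 28.6 -71.7 130.6]
twist (z down, about tool z) 0.2
```

Request:
{"fn": "drive_tool", "kwargs": {"steps": [[[14.3,-35.8,0],0],[[14.3,-35.8,0],0.2],[[0,0,35],0],[[0,0,35],0],[[0,0,35],0],[[0,0,35],0],[[0,0,20],0],[[0,0,0],0]]}}

```text
time: 3.1
tool_pos: [0.4714, 0.3282, 0.0654]
tcp_rot: [3.116, 0.361, -0.016]
wrist_force: [-0.6, 0.2, -0.7]
width: 0.998
```

```bash
python3 -c "
from h import *
go(.4748,.3317,.001,13.3)
im=bot.read_camera('top')[:,:,::-1];s=bot.read_camera('side')[:,:,::-1]
cv2.imwrite('pics/g1.png',cv2.resize(np.hstack([im[190:290,80:200],s[270:370,200:320]]),None,fx=3,fy=3))"
```

```text
t 3.1 pos [0.4714 0.3282 0.0654] yawx 13.21 tilt 0.64 F [-0.6  0.2 -0.7] w 0.998 q [ 0.56  0.24  1.96 -0.    0.95  1.91]
shift tool mm [ 4.8 -2.8 64.3]
twist (z down, about tool z) -0.09
```

View pics/g1.png

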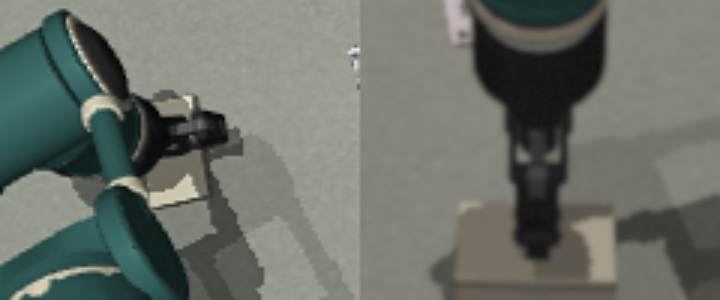

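The top view (left) is partly hidden by the arm. The side view shows the fingers centred along the case's long side. I'll let the arm settle and re-read the state.

Request:
{"fn": "drive_tool", "kwargs": {"steps": [[[0,0,0],0],[[0,0,0],0]]}}

```text
time: 3.37
tool_pos: [0.4776, 0.3326, 0.0741]
tcp_rot: [-3.119, -0.359, -0.007]
wrist_force: [0.2, 1.3, 0.5]
width: 0.999
```

```bash
python3 -c "
from h import *
go(.4748,.3317,.001,13.3)"
```

```text
t 3.37 pos [0.4776 0.3326 0.0741] yawx 13.14 tilt 0.28 F [0.2 1.3 0.5] w 0.999 q [0.57 0.23 1.95 0.   0.95 1.91]
shift tool mm [-3.3  0.3 73. ]
twist (z down, about tool z) -0.16
```

Request:
{"fn": "drive_tool", "kwargs": {"steps": [[[0,0,0],0],[[0,0,0],0],[[0,0,0],0]]}}

```text
time: 3.62
tool_pos: [0.4763, 0.3321, 0.0725]
tcp_rot: [-3.12, -0.359, -0.003]
wrist_force: [-0.5, -0.4, -1.1]
width: 1.004
```

```bash
python3 -c "
from h import *
go(.4748,.3317,.001,13.3)"
```

```text
t 3.62 pos [0.4763 0.3321 0.0725] yawx 13.14 tilt 0.12 F [-0.5 -0.4 -1.1] w 1.004 q [0.57 0.23 1.96 0.   0.95 1.91]
shift tool mm [-1.7  0.1 71.5]
twist (z down, about tool z) -0.16
```

Request:
{"fn": "drive_tool", "kwargs": {"steps": [[[-1,0,12],0],[[0,0,15],0],[[0,0,15],0],[[0,0,12],0],[[0,0,8],0],[[0,0,5],0],[[0,0,2],0],[[0,0,0],0]]}}

```text
time: 4.28
tool_pos: [0.4745, 0.3313, 0.0018]
tcp_rot: [3.121, 0.359, -0.001]
wrist_force: [-0.2, 0.2, 0.3]
width: 1.0
```

Request:
{"fn": "drive_tool", "kwargs": {"steps": [[[0,0,0],0],[[0,0,0],0],[[0,0,0],0]]}}

```text
time: 4.53
tool_pos: [0.4753, 0.3318, 0.0031]
tcp_rot: [-3.12, -0.359, -0.002]
wrist_force: [-0.1, 1.6, 0.9]
width: 1.001
```

```bash
python3 -c "
from h import *
go(.4748,.3317,.001,13.3)"
```

```text
t 4.53 pos [0.4753 0.3318 0.0031] yawx 13.14 tilt 0.09 F [-0.1  1.6  0.9] w 1.001 q [0.57 0.33 1.99 0.   0.82 1.91]
shift tool mm [-0.6 -0.   2.1]
twist (z down, about tool z) -0.16
```

Request:
{"fn": "drive_tool", "kwargs": {"steps": [[[0,0,1.5],0],[[0,0,0],0]]}}

```text
time: 4.7
tool_pos: [0.4748, 0.3315, 0.001]
tcp_rot: [-3.121, -0.359, -0.001]
wrist_force: [0.4, 0.8, 1.0]
width: 1.0
```

Request:
{"fn": "drive_tool", "kwargs": {"steps": [[[0,0,0],0],[[0,0,0],0],[[0,0,0],0],[[0,0,0],0],[[0,0,0],0],[[0,0,0],0]], "jaw": 0, "force": 40}}

```text
time: 5.2
tool_pos: [0.4749, 0.3315, 0.001]
tcp_rot: [-3.121, -0.359, -0.001]
wrist_force: [1.1, -0.2, 3.1]
width: 0.645
```

```bash
python3 -c "
from h import *
go(.4748,.3317,.001,13.3)"
```

```text
t 5.2 pos [0.4749 0.3315 0.001 ] yawx 13.14 tilt 0.03 F [ 1.1 -0.2  3.1] w 0.645 q [ 0.57  0.33  1.99 -0.    0.82  1.91]
shift tool mm [-0.  -0.2  0. ]
twist (z down, about tool z) -0.16
```

Request:
{"fn": "drive_tool", "kwargs": {"steps": [[[0,0,-5],0],[[0,0,-15],0],[[0,0,-30],0],[[0,0,-40],0],[[0,0,-40],0],[[0,0,-40],0],[[0,0,-40],0],[[0,0,-30],0]]}}

```text
time: 5.87
tool_pos: [0.475, 0.3316, 0.2445]
tcp_rot: [-3.12, -0.359, -0.004]
wrist_force: [1.2, 0.5, -1.9]
width: 0.645
```

Request:
{"fn": "drive_tool", "kwargs": {"steps": [[[0,0,-10],0],[[0,0,0],-5.9],[[0,0,0],-5.9],[[0,0,0],0],[[0,0,0],0],[[0,0,0],0]]}}

```text
time: 6.37
tool_pos: [0.4739, 0.3309, 0.249]
tcp_rot: [3.067, 0.674, -0.004]
wrist_force: [-0.1, -0.5, -1.7]
width: 0.643
```

```bash
python3 -c "
from h import *
go(.612,-.031,.25,25.2)
s=bot.read_camera('side')[:,:,::-1];cv2.imwrite('pics/l1.png',s)"
```

```text
t 6.37 pos [0.4739 0.3309 0.249 ] yawx 24.79 tilt 0.17 F [-0.1 -0.5 -1.7] w 0.643 q [0.57 0.07 1.79 0.   1.28 1.7 ]
shift tool mm [-26.4 386.5  -0.8]
twist (z down, about tool z) -0.41
```

View pics/l1.png

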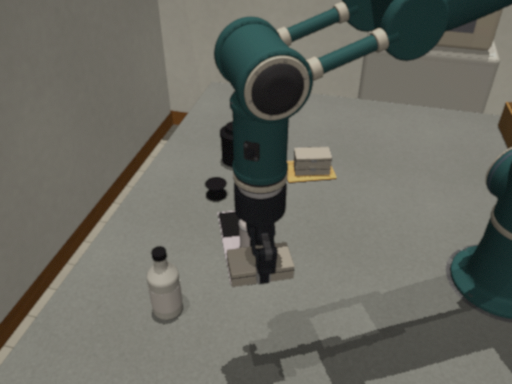

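The case is held level at about (260,265) in the side view and the bottle is clear of it. Next I'll carry it over the can at TCP z = 0.25, with the case underside at about 0.249.

Request:
{"fn": "drive_tool", "kwargs": {"steps": [[[-1,15,0],-0.4],[[-2,30,0],0],[[-3,38,0],0],[[-3,38,0],0],[[-3,38,0],0],[[-3,38,0],0],[[-3,38,0],0],[[-3,38,0],0]]}}

```text
time: 7.08
tool_pos: [0.5725, 0.0739, 0.2502]
tcp_rot: [-3.065, -0.687, 0.001]
wrist_force: [0.9, 0.1, -2.2]
width: 0.652
```

Request:
{"fn": "drive_tool", "kwargs": {"steps": [[[-2,38,0],0],[[-2,38,0],0],[[-1,22,0],0],[[-1,11,0],0],[[0,4,0],0],[[0,0,0],0],[[0,0,0],0],[[0,0,0],0]]}}

```text
time: 7.75
tool_pos: [0.6149, -0.0275, 0.2506]
tcp_rot: [-3.064, -0.691, 0.001]
wrist_force: [0.1, 0.7, -1.6]
width: 0.647
```

```bash
python3 -c "
from h import *
go(.612,-.031,.011,25.2)"
```

```text
t 7.75 pos [ 0.6149 -0.0275  0.2506] yawx 25.41 tilt 0.05 F [ 0.1  0.7 -1.6] w 0.647 q [-0.09  0.14  1.71  0.    1.29  1.04]
shift tool mm [ -4.    2.1 239.6]
twist (z down, about tool z) 0.21
```

Request:
{"fn": "drive_tool", "kwargs": {"steps": [[[-2,1,15],0.2],[[-2,1,30],0],[[0,0,38],0],[[0,0,38],0],[[0,0,38],0],[[0,0,30],0],[[0,0,20],0],[[0,0,10],0]]}}

```text
time: 8.42
tool_pos: [0.6093, -0.0307, 0.028]
tcp_rot: [-3.064, -0.686, 0.009]
wrist_force: [-1.0, -0.4, -3.1]
width: 0.646
```

Request:
{"fn": "drive_tool", "kwargs": {"steps": [[[0,0,4],0],[[0,0,0],0],[[0,0,0],0],[[0,0,0],0],[[0,0,0],0]]}}

```text
time: 8.83
tool_pos: [0.6144, -0.0326, 0.03]
tcp_rot: [3.065, 0.684, 0.006]
wrist_force: [1.0, -0.3, -2.9]
width: 0.645
```

```bash
python3 -c "
from h import *
go(.612,-.031,.011,25.2)
s=bot.read_camera('side')[:,:,::-1];t=bot.read_camera('top')[:,:,::-1]
cv2.imwrite('pics/p1.png',cv2.resize(np.hstack([t[140:260,180:310],s[170:290,190:320]]),None,fx=3,fy=3))"
```

```text
t 8.83 pos [ 0.6144 -0.0326  0.03  ] yawx 25.14 tilt 0.22 F [ 1.  -0.3 -2.9] w 0.645 q [-0.09  0.34  1.9   0.    0.89  1.04]
shift tool mm [-1.5 -2.5 19. ]
twist (z down, about tool z) -0.06
```

View pics/p1.png

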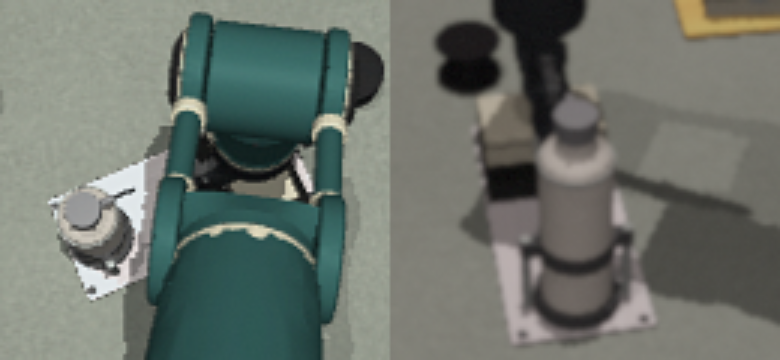

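In the side view (right panel) the case hovers over the pad at about (505,125). The arm hides it in the top view. I'll lower it slowly.

Request:
{"fn": "drive_tool", "kwargs": {"steps": [[[-0.5,-1.5,4],0],[[0,0,4],0],[[0,0,4],0],[[0,0,2],0],[[0,0,1],0],[[0,0,0],0],[[0,0,0],0]]}}

```text
time: 9.52
tool_pos: [0.6114, -0.0314, 0.0125]
tcp_rot: [-3.066, -0.684, 0.001]
wrist_force: [0.8, 0.2, -2.0]
width: 0.647
```

```bash
python3 -c "
from h import *
go(.612,-.031,.011,25.2)"
```

```text
t 9.52 pos [ 0.6114 -0.0314  0.0125] yawx 25.14 tilt 0.02 F [ 0.8  0.2 -2. ] w 0.647 q [-0.09  0.37  1.91  0.    0.86  1.04]
shift tool mm [ 0.7 -0.2  1.5]
twist (z down, about tool z) -0.06
```

Request:
{"fn": "drive_tool", "kwargs": {"steps": [[[0.5,0,0.7],0],[[0,0,0.6],0],[[0,0,0.4],0],[[0,0,0],0]]}}

```text
time: 9.85
tool_pos: [0.612, -0.0312, 0.0111]
tcp_rot: [3.066, 0.684, 0.0]
wrist_force: [-0.6, 0.4, -1.7]
width: 0.648
```

Request:
{"fn": "drive_tool", "kwargs": {"steps": [[[0,0,0.4],0],[[0,0,0.3],0],[[0,0,0],0]]}}

```text
time: 10.1
tool_pos: [0.612, -0.0312, 0.011]
tcp_rot: [3.066, 0.684, -0.0]
wrist_force: [-2.9, -0.3, 4.0]
width: 0.646
```

Request:
{"fn": "drive_tool", "kwargs": {"steps": [[[0,0,0.4],0],[[0,0,0.3],0],[[0,0,0],0]]}}

```text
time: 10.35
tool_pos: [0.612, -0.0312, 0.011]
tcp_rot: [-3.066, -0.684, 0.0]
wrist_force: [-5.2, -0.0, 8.9]
width: 0.645
```

Contact is made at TCP z = 0.011. I'll release and rise.

Request:
{"fn": "drive_tool", "kwargs": {"steps": [[[0,0,-0.5],0],[[0,0,0],0],[[0,0,0],0],[[0,0,0],0],[[0,0,0],0],[[0,0,0],0]], "jaw": 1}}

```text
time: 10.85
tool_pos: [0.6119, -0.0312, 0.01]
tcp_rot: [-3.066, -0.684, 0.0]
wrist_force: [-0.3, 0.4, 0.4]
width: 1.0
```

Request:
{"fn": "drive_tool", "kwargs": {"steps": [[[0,0,-5],0],[[0,0,-15],0],[[0,0,-30],0],[[0,0,-40],0],[[0,0,-40],0],[[0,0,-40],0],[[0,0,-40],0],[[0,0,-30],0]]}}

```text
time: 11.52
tool_pos: [0.6129, -0.0313, 0.2549]
tcp_rot: [3.065, 0.683, 0.007]
wrist_force: [0.4, 0.3, -0.2]
width: 1.0
```

Request:
{"fn": "drive_tool", "kwargs": {"steps": [[[0,0,-10],0],[[0,0,0],0],[[0,0,0],0],[[0,0,0],0]], "jaw": 0}}

```text
time: 11.85
tool_pos: [0.6104, -0.0311, 0.2573]
tcp_rot: [-3.065, -0.683, 0.007]
wrist_force: [0.6, 0.4, -0.9]
width: 0.455
```

```bash
python3 -c "
from h import *
go(.545,.1143,.25)
s=bot.read_camera('side')[:,:,::-1]
cv2.imwrite('pics/p2.png',cv2.resize(s[170:290,190:320],None,fx=4,fy=4))"
```

```text
t 11.85 pos [ 0.6104 -0.0311  0.2573] yawx 25.14 tilt 0.25 F [ 0.6  0.4 -0.9] w 0.455 q [-0.09  0.13  1.71 -0.    1.3   1.04]
shift tool mm [   2.5 -159.4    7.7]
```

View pics/p2.png

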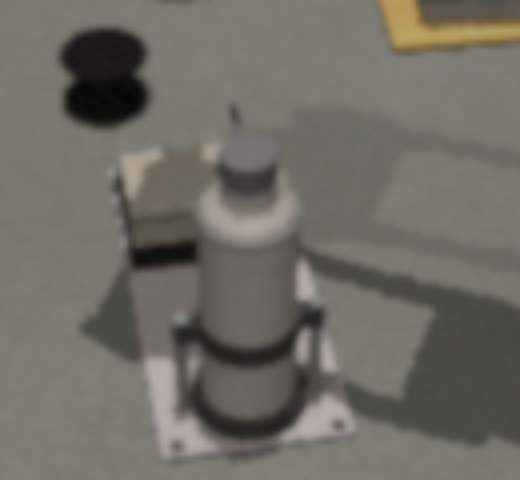

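The case lies flat on the pad, at about (160,195) in the crop. Now I'll move over the cap with the fingers shut.

Request:
{"fn": "drive_tool", "kwargs": {"steps": [[[0,-15,0],0],[[0,-30,0],0],[[0,-38,0],0],[[0,-38,0],0],[[0,-22,0],0],[[0,-11,0],0],[[0,-4,0],0],[[0,0,0],0]], "jaw": 0}}

```text
time: 12.57
tool_pos: [0.5442, 0.1124, 0.2592]
tcp_rot: [3.066, 0.686, -0.002]
wrist_force: [-0.8, -0.6, 0.3]
width: 0.001
```

Request:
{"fn": "drive_tool", "kwargs": {"steps": [[[0,0,0],0],[[0,0,10],0],[[0,0,15],0],[[0,0,10],0],[[0,0,5],0],[[0,0,0],0],[[0,0,0],0],[[0,0,0],0]]}}

```text
time: 13.23
tool_pos: [0.5453, 0.1116, 0.2207]
tcp_rot: [3.066, 0.683, 0.001]
wrist_force: [-0.3, -0.6, -0.3]
width: 0.005
```

```bash
python3 -c "
from h import *
go(.545,.1143,.19)
s=bot.read_camera('side')[:,:,::-1]; t=bot.read_camera('top')[:,:,::-1]
cv2.imwrite('pics/c5.png',cv2.resize(np.hstack([s[130:250,190:320],t[150:270,160:290]]),None,fx=3,fy=3))"
```

```text
t 13.23 pos [0.5453 0.1116 0.2207] yawx 25.11 tilt 0.05 F [-0.3 -0.6 -0.3] w 0.005 q [ 0.16  0.05  1.87 -0.    1.22  1.29]
shift tool mm [ 0.8 -2.6 30.7]
```

View pics/c5.png

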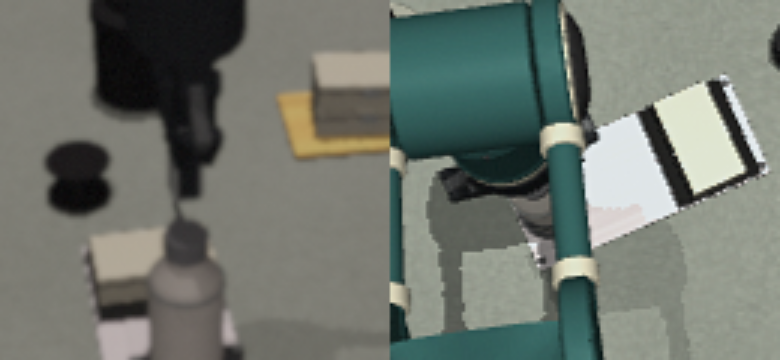

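The fingertips are above the cap and the case sits about centred on the pad. I'll measure both the case and the fingertip alignment before pressing.

```bash
python3 -c "
from h import *
t=np.ascontiguousarray(bot.read_camera('top')[:,:,::-1])
print(seg('top',t,(238,172,46,50),lambda c:(c[...,1]>175)&(c[...,2]>c[...,0]+8),.04))
print(t[195,268],t[200,245])"
```

```text
{'mean': array([ 0.6118, -0.0303]), 'yaw': np.float64(25.92), 'L': array([97.8, 53. ]), 'rc': array([612.2, -30. ]), 'rs': array([100. ,  55.4]), 'ra': 25.5}
[209 229 223] [231 231 224]
```

Request:
{"fn": "drive_tool", "kwargs": {"steps": [[[0.5,-2.5,8],0],[[0,0,8],0],[[0,0,6],0],[[0,0,3],0],[[0,0,0],0],[[0,0,0],0]]}}

```text
time: 13.88
tool_pos: [0.5439, 0.1143, 0.1946]
tcp_rot: [-3.066, -0.684, 0.002]
wrist_force: [0.2, -0.7, 0.2]
width: 0.0
```

Request:
{"fn": "drive_tool", "kwargs": {"steps": [[[0,0,2],0],[[0,0,2],0],[[0,0,2],0],[[0,0,1],0],[[0,0,0],0]]}}

```text
time: 14.3
tool_pos: [0.5446, 0.1143, 0.1888]
tcp_rot: [3.066, 0.684, 0.001]
wrist_force: [-0.5, -0.4, 5.2]
width: 0.0
```

Request:
{"fn": "drive_tool", "kwargs": {"steps": [[[0,0,1.5],0],[[0,0,1.5],0],[[0,0,1],0],[[0,0,1],0],[[0,0,0],0]]}}

```text
time: 14.72
tool_pos: [0.5446, 0.1143, 0.1841]
tcp_rot: [3.066, 0.684, 0.002]
wrist_force: [-1.6, -0.7, 7.2]
width: -0.003
```

Request:
{"fn": "drive_tool", "kwargs": {"steps": [[[0,0,1],0],[[0,0,0],0]]}}

```text
time: 14.88
tool_pos: [0.5446, 0.1143, 0.1832]
tcp_rot: [3.066, 0.684, 0.002]
wrist_force: [-2.2, -0.8, 8.0]
width: 0.001
```

Request:
{"fn": "drive_tool", "kwargs": {"steps": [[[0,0,0.7],0],[[0,0,0.5],0],[[0,0,0],0]]}}

```text
time: 15.13
tool_pos: [0.5446, 0.1143, 0.1822]
tcp_rot: [3.066, 0.684, 0.002]
wrist_force: [-2.7, -1.1, 8.0]
width: 0.0
```

Request:
{"fn": "drive_tool", "kwargs": {"steps": [[[0,0,0.5],0],[[0,0,0.5],0],[[0,0,0],0],[[0,0,0],0]]}}

```text
time: 15.47
tool_pos: [0.5446, 0.1143, 0.182]
tcp_rot: [3.066, 0.684, 0.002]
wrist_force: [-4.1, -0.6, 11.0]
width: 0.002
```

Request:
{"fn": "drive_tool", "kwargs": {"steps": [[[0,0,0.7],0],[[0,0,0.3],0],[[0,0,0],0],[[0,0,0],0],[[0,0,0],0],[[0,0,0],0]]}}

```text
time: 15.97
tool_pos: [0.5447, 0.1143, 0.182]
tcp_rot: [3.066, 0.684, 0.003]
wrist_force: [-5.9, -0.6, 15.2]
width: -0.003
```

The cap is against its stop: z holds at 0.182 while the force climbs to 15 N. I'll rise now.

Request:
{"fn": "drive_tool", "kwargs": {"steps": [[[0,0,-3],0],[[0,0,-4],0],[[0,0,-6],0],[[0,0,-12],0],[[0,0,-25],0],[[0,0,-25],0],[[0,0,-10],0],[[0,0,0],0]]}}

```text
time: 16.63
tool_pos: [0.5462, 0.1147, 0.2676]
tcp_rot: [3.066, 0.684, 0.01]
wrist_force: [0.0, 0.3, 0.8]
width: -0.002
```

Request:
{"fn": "drive_tool", "kwargs": {"steps": [[[0,15,0],0],[[0,30,0],0],[[0,38,0],0],[[0,38,0],0],[[0,22,0],0],[[0,11,0],0],[[0,4,0],0],[[0,0,0],0]], "jaw": 1}}

```text
time: 17.3
tool_pos: [0.6108, -0.0289, 0.2626]
tcp_rot: [-3.066, -0.682, 0.003]
wrist_force: [-0.1, 0.4, 0.5]
width: 0.997
```

Request:
{"fn": "drive_tool", "kwargs": {"steps": [[[0,0,0],0],[[0,0,0],0],[[0,0,0],0]]}}

```text
time: 17.55
tool_pos: [0.6109, -0.0273, 0.264]
tcp_rot: [-3.065, -0.686, 0.0]
wrist_force: [0.3, 1.0, 0.9]
width: 1.0
```

```bash
python3 -c "
from h import *
go(.612,-.0306,.011,25.5)
s=bot.read_camera('side')[:,:,::-1]
cv2.imwrite('pics/p3.png',cv2.resize(s[170:290,190:320],None,fx=4,fy=4))"
```

```text
t 17.55 pos [ 0.6109 -0.0273  0.264 ] yawx 25.23 tilt 0.02 F [0.3 1.  0.9] w 1.0 q [-0.09  0.13  1.71  0.    1.31  1.04]
shift tool mm [ -0.4   3.5 253. ]
twist (z down, about tool z) -0.27
```

View pics/p3.png

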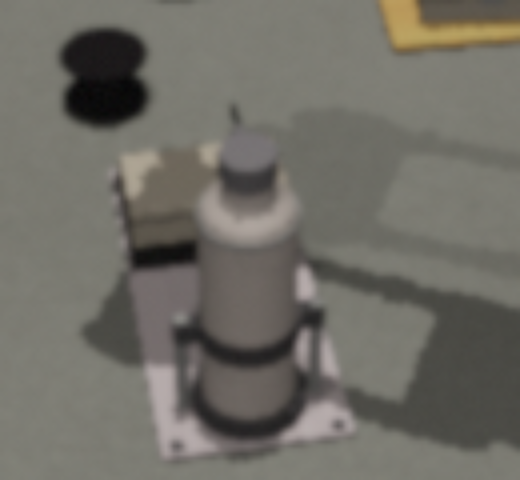

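The cap is back up, at the same (248,150) in the crop as before the press, and the case hasn't moved. I'll regrasp it.

Request:
{"fn": "drive_tool", "kwargs": {"steps": [[[0,2,15],0],[[0,1.5,30],0],[[0,0,38],0],[[0,0,38],0],[[0,0,38],0],[[0,0,25],0],[[0,0,15],0],[[0,0,5],0]]}}

```text
time: 18.27
tool_pos: [0.6097, -0.0308, 0.0562]
tcp_rot: [-3.064, -0.685, 0.01]
wrist_force: [0.2, -0.1, 0.1]
width: 1.002
```

Request:
{"fn": "drive_tool", "kwargs": {"steps": [[[0,0,0],0],[[0,0,0],0],[[0,0,0],0],[[0,0,0],0]]}}

```text
time: 18.6
tool_pos: [0.6146, -0.0319, 0.0623]
tcp_rot: [3.065, 0.684, 0.006]
wrist_force: [0.8, 0.0, 0.4]
width: 0.999
```

```bash
python3 -c "
from h import *
go(.612,-.0306,.012,25.5)"
```

```text
t 18.6 pos [ 0.6146 -0.0319  0.0623] yawx 25.15 tilt 0.22 F [0.8 0.  0.4] w 0.999 q [-0.09  0.3   1.89 -0.    0.95  1.04]
shift tool mm [-1.9 -2.4 50.2]
twist (z down, about tool z) -0.35
```

Request:
{"fn": "drive_tool", "kwargs": {"steps": [[[0,-1,8],0],[[0,0,12],0],[[0,0,12],0],[[0,0,8],0],[[0,0,5],0],[[0,0,3],0],[[0,0,1],0],[[0,0,0],0]]}}

```text
time: 19.27
tool_pos: [0.6122, -0.031, 0.0105]
tcp_rot: [-3.066, -0.684, 0.001]
wrist_force: [-0.1, 0.1, 0.1]
width: 1.0
```

Request:
{"fn": "drive_tool", "kwargs": {"steps": [[[0,0,0],0],[[0,0,0],0],[[0,0,0],0]]}}

```text
time: 19.52
tool_pos: [0.6129, -0.031, 0.0116]
tcp_rot: [3.066, 0.684, 0.002]
wrist_force: [0.4, -1.0, 0.4]
width: 1.0
```

```bash
python3 -c "
from h import *
go(.612,-.0306,.012,25.5)"
```

```text
t 19.52 pos [ 0.6129 -0.031   0.0116] yawx 25.14 tilt 0.06 F [ 0.4 -1.   0.4] w 1.0 q [-0.09  0.37  1.91 -0.    0.86  1.04]
shift tool mm [-0.7 -0.8 -0.4]
twist (z down, about tool z) -0.36
```

Request:
{"fn": "drive_tool", "kwargs": {"steps": [[[0,0,0],0],[[0,0,0],0],[[0,0,0],0],[[0,0,0],0],[[0,0,0],0],[[0,0,0],0]], "jaw": 0, "force": 40}}

```text
time: 20.02
tool_pos: [0.6128, -0.0311, 0.0114]
tcp_rot: [3.066, 0.684, 0.001]
wrist_force: [-0.7, -0.7, 2.7]
width: 0.652
```

Request:
{"fn": "drive_tool", "kwargs": {"steps": [[[0,0,-5],0],[[0,0,-15],0],[[0,0,-30],0],[[0,0,-40],0],[[0,0,-40],0],[[0,0,-30],0],[[0,0,-15],0],[[0,0,-5],0]]}}

```text
time: 20.68
tool_pos: [0.6144, -0.0311, 0.1954]
tcp_rot: [3.064, 0.683, 0.01]
wrist_force: [0.7, -0.0, -2.6]
width: 0.649
```

Request:
{"fn": "drive_tool", "kwargs": {"steps": [[[0,0,0],4],[[0,0,0],4],[[0,0,0],0],[[0,0,0],0],[[0,0,0],0]]}}

```text
time: 21.1
tool_pos: [0.6114, -0.0309, 0.1894]
tcp_rot: [-3.105, -0.471, 0.004]
wrist_force: [0.5, 0.5, -1.8]
width: 0.646
```

```bash
python3 -c "
from h import *
go(.4784,-.3037,.19,17.15)"
```

```text
t 21.1 pos [ 0.6114 -0.0309  0.1894] yawx 17.23 tilt 0.16 F [ 0.5  0.5 -1.8] w 0.646 q [-0.09  0.18  1.79  0.    1.18  1.18]
shift tool mm [-207.9  221.1   -0.3]
twist (z down, about tool z) 0.08
```

Request:
{"fn": "drive_tool", "kwargs": {"steps": [[[-10,11,0],0],[[-21,22,0],0],[[-27,29,0],0],[[-27,29,0],0],[[-27,29,0],0],[[-27,29,0],0],[[-27,29,0],0],[[-21,22,0],0]]}}

```text
time: 21.77
tool_pos: [0.4903, -0.28, 0.1907]
tcp_rot: [3.106, 0.468, -0.002]
wrist_force: [0.1, -0.3, -2.2]
width: 0.647
```

Request:
{"fn": "drive_tool", "kwargs": {"steps": [[[-13,13,0],0],[[-6,6,0],0],[[-2,2,0],0],[[0,0,0],0],[[0,0,0],0],[[0,0,0],0],[[0,0,0],0],[[0,0,0],0]]}}

```text
time: 22.43
tool_pos: [0.4793, -0.3025, 0.191]
tcp_rot: [-3.106, -0.471, -0.0]
wrist_force: [0.0, 0.6, -1.9]
width: 0.649
```

```bash
python3 -c "
from h import *
go(.4784,-.3037,.073,17.15)
for n in ('side','top'):
  globals()[n]=bot.read_camera(n)[:,:,::-1]
cv2.imwrite('pics/k1.png',cv2.resize(np.hstack([side[80:200,250:380],top[180:300,290:420]]),None,fx=3,fy=3))"
```

```text
t 22.43 pos [ 0.4793 -0.3025  0.191 ] yawx 17.24 tilt 0.01 F [ 0.   0.6 -1.9] w 0.649 q [-0.61  0.09  1.88  0.    1.17  0.66]
shift tool mm [ -1.2   0.9 118. ]
twist (z down, about tool z) 0.09
```

View pics/k1.png

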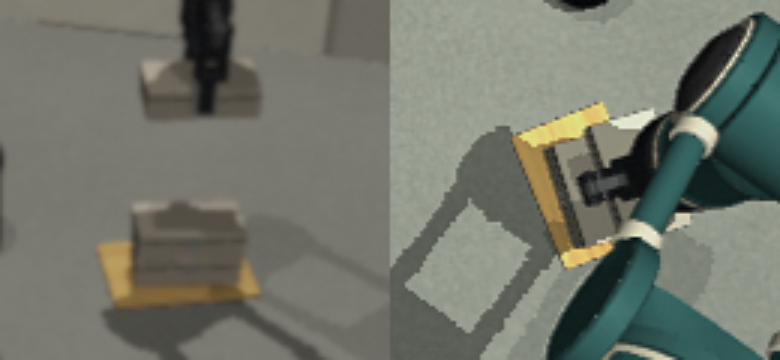

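The case hovers at (200,88) in the side crop, above the column at (190,245). I'll descend to just above it.

Request:
{"fn": "drive_tool", "kwargs": {"steps": [[[-1,1,8],0],[[0,0,15],0],[[0,0,22],0],[[0,0,22],0],[[0,0,18],0],[[0,0,12],0],[[0,0,7],0],[[0,0,4],0]]}}

```text
time: 23.2
tool_pos: [0.4776, -0.3044, 0.0817]
tcp_rot: [-3.105, -0.468, 0.002]
wrist_force: [0.6, -0.6, -1.6]
width: 0.651
```

Request:
{"fn": "drive_tool", "kwargs": {"steps": [[[0,0,0],0],[[0,0,0],0],[[0,0,0],0],[[0,0,0],0],[[0,0,0],0],[[0,0,0],0]]}}

```text
time: 23.7
tool_pos: [0.4785, -0.305, 0.0837]
tcp_rot: [3.106, 0.468, 0.001]
wrist_force: [0.4, 0.2, -2.5]
width: 0.646
```

```bash
python3 -c "
from h import *
go(.4784,-.3037,.0694,17.15)
for n in ('side','top'):
  globals()[n]=bot.read_camera(n)[:,:,::-1]
cv2.imwrite('pics/k2.png',cv2.resize(np.hstack([side[100:190,260:360],top[195:285,310:410]]),None,fx=4,fy=4))"
```

```text
t 23.7 pos [ 0.4785 -0.305   0.0837] yawx 17.14 tilt 0.07 F [ 0.4  0.2 -2.5] w 0.646 q [-0.61  0.2   1.98  0.    0.97  0.66]
shift tool mm [ 0.3 -1.3 14.3]
twist (z down, about tool z) -0.01
```

View pics/k2.png

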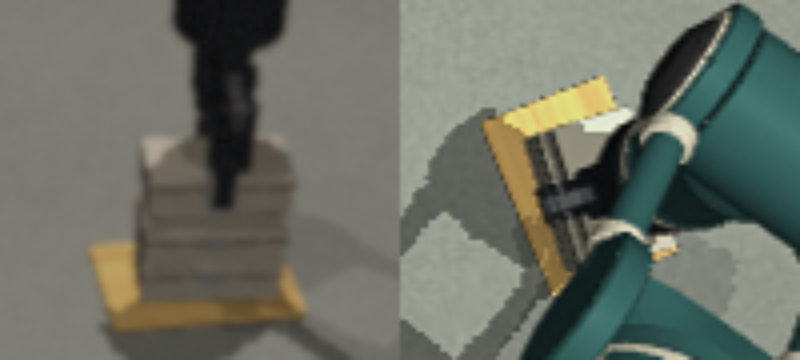

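Request:
{"fn": "drive_tool", "kwargs": {"steps": [[[0.7,-1,3],0],[[0,0,3],0],[[0,0,3],0],[[0,0,2],0],[[0,0,1],0],[[0,0,0],0],[[0,0,0],0]]}}

```text
time: 24.38
tool_pos: [0.4784, -0.3035, 0.0708]
tcp_rot: [-3.106, -0.468, 0.0]
wrist_force: [0.2, 0.2, -3.5]
width: 0.653
```

```bash
python3 -c "
from h import *
go(.4790,-.3036,.0694,17.15)"
```

```text
t 24.38 pos [ 0.4784 -0.3035  0.0708] yawx 17.14 tilt 0.02 F [ 0.2  0.2 -3.5] w 0.653 q [-0.61  0.21  1.98 -0.    0.94  0.66]
shift tool mm [0.6 0.2 1.4]
twist (z down, about tool z) -0.01
```

Request:
{"fn": "drive_tool", "kwargs": {"steps": [[[0.5,0,0.6],0],[[0,0,0.4],0],[[0,0,0.2],0],[[0,0,0],0]]}}

```text
time: 24.72
tool_pos: [0.479, -0.3034, 0.0698]
tcp_rot: [3.106, 0.468, 0.0]
wrist_force: [0.3, -0.2, -2.3]
width: 0.645
```

Request:
{"fn": "drive_tool", "kwargs": {"steps": [[[0,0,0.4],0],[[0,0,0],0],[[0,0,0],0]]}}

```text
time: 24.97
tool_pos: [0.479, -0.3035, 0.0695]
tcp_rot: [3.106, 0.468, 0.0]
wrist_force: [-0.5, 0.4, -1.9]
width: 0.645
```

Request:
{"fn": "drive_tool", "kwargs": {"steps": [[[0,0,0.4],0],[[0,0,0],0],[[0,0,0],0]]}}

```text
time: 25.22
tool_pos: [0.479, -0.3035, 0.0694]
tcp_rot: [3.106, 0.468, 0.0]
wrist_force: [-0.8, 1.7, 2.4]
width: 0.648
```

Request:
{"fn": "drive_tool", "kwargs": {"steps": [[[0,0,0.4],0],[[0,0,0],0],[[0,0,0],0]]}}

```text
time: 25.47
tool_pos: [0.479, -0.3035, 0.0694]
tcp_rot: [3.106, 0.468, 0.0]
wrist_force: [-3.4, 2.0, 5.0]
width: 0.644
```

Request:
{"fn": "drive_tool", "kwargs": {"steps": [[[0,0,-0.4],0],[[0,0,0],0]]}}

```text
time: 25.63
tool_pos: [0.479, -0.3034, 0.0694]
tcp_rot: [3.106, 0.468, 0.0]
wrist_force: [-2.0, 1.4, 4.5]
width: 0.649
```

Request:
{"fn": "drive_tool", "kwargs": {"steps": [[[0,0,0],0],[[0,0,0],0],[[0,0,0],0],[[0,0,0],0],[[0,0,0],0],[[0,0,0],0]], "jaw": 1}}

```text
time: 26.13
tool_pos: [0.479, -0.3034, 0.0688]
tcp_rot: [-3.106, -0.468, 0.0]
wrist_force: [-0.1, -0.3, 0.1]
width: 0.998
```

Request:
{"fn": "drive_tool", "kwargs": {"steps": [[[0,0,-4],0],[[0,0,-10],0],[[0,0,-20],0],[[0,0,-30],0],[[0,0,-35],0],[[0,0,-30],0],[[0,0,-15],0],[[0,0,-5],0]]}}

```text
time: 26.8
tool_pos: [0.4811, -0.3049, 0.2236]
tcp_rot: [3.101, 0.467, 0.01]
wrist_force: [-0.2, -0.5, -0.5]
width: 0.996
```

Request:
{"fn": "drive_tool", "kwargs": {"steps": [[[0,20,0],0],[[0,35,0],0],[[0,40,0],0],[[0,40,0],0],[[0,40,0],0],[[0,30,0],0],[[0,15,0],0],[[0,0,0],0]]}}

```text
time: 27.47
tool_pos: [0.5434, -0.5167, 0.2159]
tcp_rot: [-3.107, -0.464, 0.002]
wrist_force: [-0.7, 0.1, 0.0]
width: 0.996
```

```bash
python3 -c "
from h import *
for n in ('side','top'):
  globals()[n]=np.ascontiguousarray(bot.read_camera(n)[:,:,::-1])
print(seg('top',top,(325,210,60,60),bright,.098))
print('side',seg('side',side,(275,125,70,45),lambda c:(c[...,2]>c[...,0]+12)&(c[...,2]>145)&(c[...,0]>115),.098))
cv2.imwrite('pics/f_top.png',top);cv2.imwrite('pics/f1.png',cv2.resize(np.hstack([side[100:190,260:360],top[195:285,310:410]]),None,fx=4,fy=4))
print(bot.read_state()['time'])"
```

```text
{'mean': array([ 0.4964, -0.2949]), 'yaw': np.float64(-12.33), 'L': array([64.5, 49.5]), 'rc': array([ 492.3, -298.7]), 'rs': array([71.8, 55.7]), 'ra': 17.5}
side {'mean': array([ 0.4957, -0.2949]), 'yaw': np.float64(-9.88), 'L': array([64.1, 48.9]), 'rc': array([ 492.6, -298.5]), 'rs': array([68.5, 55.1]), 'ra': 17.3}
27.5667
```

View pics/f1.png

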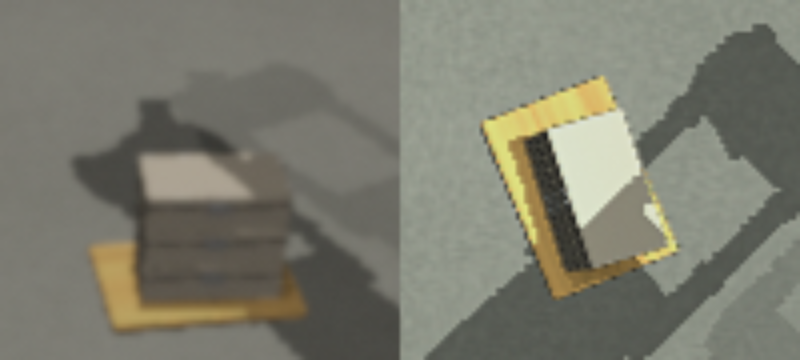

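View pics/f_top.png

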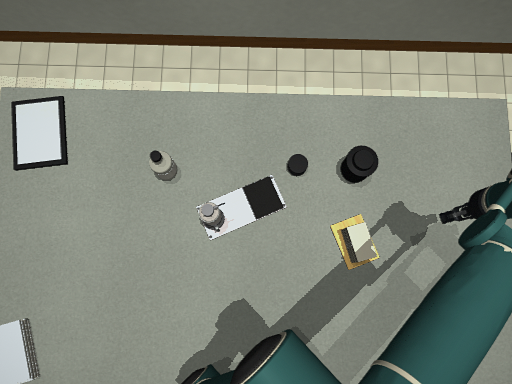

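The three cases are stacked squarely, and the tank (360,160), bottle (163,165) and core (297,164) are where they started. The arm's shadow spoils the measurement, so I'll move farther away and measure again.

Request:
{"fn": "drive_tool", "kwargs": {"steps": [[[-20,20,0],0],[[-30,20,0],0],[[-30,20,0],0],[[-35,15,0],0],[[-35,10,0],0],[[-30,10,0],0],[[-15,5,0],0],[[0,0,0],0]]}}

```text
time: 28.23
tool_pos: [0.3835, -0.6674, 0.2179]
tcp_rot: [-3.107, -0.463, 0.002]
wrist_force: [-0.0, 0.7, -0.0]
width: 1.002
```

Request:
{"fn": "drive_tool", "kwargs": {"steps": [[[-20,0,0],0],[[-20,0,0],0],[[-10,0,0],0],[[0,0,0],0],[[0,0,0],0],[[0,0,0],0]]}}

```text
time: 28.73
tool_pos: [0.3407, -0.6805, 0.2181]
tcp_rot: [-3.106, -0.47, -0.002]
wrist_force: [0.3, 0.6, -0.2]
width: 1.001
```

```bash
python3 -c "
from h import *
for n in ('side','top'):
  globals()[n]=np.ascontiguousarray(bot.read_camera(n)[:,:,::-1])
print(seg('top',top,(325,210,60,60),bright,.098))
print('side',seg('side',side,(275,125,70,45),lambda c:(c[...,2]>c[...,0]+12)&(c[...,2]>145)&(c[...,0]>115),.098))
o=cv2.imread('pics/top0.png')
for b in ((140,140,45,50),(280,148,40,32),(335,140,50,50),(190,170,100,75)): 
  x,y,w,h=b; print(np.abs(top[y:y+h,x:x+w].astype(int)-o[y:y+h,x:x+w]).mean())
cv2.imwrite('pics/f3.png',np.hstack([cv2.resize(side[80:200,240:370],None,fx=3,fy=3),cv2.resize(top[180:300,290:420],None,fx=3,fy=3)]))
print(bot.read_state()['time'],bot.read_state()['tool_pos'])"
```

```text
{'mean': array([ 0.4779, -0.3031]), 'yaw': np.float64(17.89), 'L': array([98.4, 54.1]), 'rc': array([ 478.4, -303.1]), 'rs': array([100.1,  55.5]), 'ra': 17.6}
side {'mean': array([ 0.479 , -0.3036]), 'yaw': np.float64(17.04), 'L': array([97.4, 55.1]), 'rc': array([ 478.7, -304.4]), 'rs': array([99. , 57.1]), 'ra': 17.1}
1.0333333333333334
1.0315104166666667
1.1642666666666666
1.0864444444444445
28.8333 [ 0.34067082 -0.68067079  0.21801664]
```

View pics/f3.png

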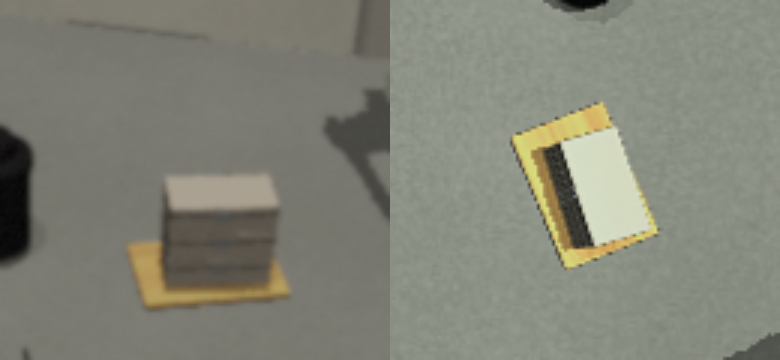

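The column of three is square and flush in both views, at side crop (220,230) and top crop (605,187). The lid lies within about 1 mm and 1° of the original top case.

```bash
python3 -c "
from workcell import bot
print(bot.finish_job())"
```

```text
the job is handed in; nothing more can be done
None
```

The job is done and handed in at about 29 s. I set the case on the middle of the rubber pad and let go. Then I pushed the air can's cap down to its stop, let it spring back up, and put the case on top of the column.

- **On the pad:** the case measured within about 1 mm of the pad's middle.
- **Cap press:** the cap stopped 8 mm down, at z = 0.182 m, and stayed there as the force rose to 15 N. A side picture afterwards showed the cap back up.
- **On the column:** the top and side cameras put the case within about 1 mm of where the column's top case was measured at the start. Yaw is within about 0.7°, and the two cameras differ from each other by about 0.9°, which is close to the measuring noise.
- **Left undisturbed:** the top pictures of the bottle, paper core, tank and stand match the starting ones to within image noise. I did not measure the two clean cases separately at the end, but the column looked square and unmoved in both views.

One check failed along the way: the first measurement of the finished column was spoiled by the arm's shadow. I moved the arm away and measured again, and the figures above come from that second reading.

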